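# Set the slide gauge and hold the reading lens in focus over its line

### The arm

A 6-joint arm with a two-finger parallel gripper is mounted at the origin on the work surface. World frame = base frame: x ahead of the robot, y to its left, z up, the work surface at z = 0. Lengths are in mm, angles in rad, forces in N, time in s.
With the tool pointing down it reaches from about 350 to 775 mm from the base axis. Payload 7.3 kg.
Tool frame: the origin (TCP) lies at the very end of the fingers, on their centre line; the grasp point (between the pads) lies 19 mm behind it (bot.grasp_offset is the distance from the TCP to the grasp point, in mm); z points along the fingers, y is the line along which they close (so a half turn about z gives the same grasp; the last joint's range is limited). The gripper opens to 92 mm and grips with 3 to 60 N. Pads are 19 mm wide; open, the fingers measure 130 mm over their backs; the gripper's body (75 mm by 190 mm) begins 47 mm behind the grasp point.
Start: joints at [-1.367, 0.342, 1.524, -0, 1.275, -0.146], TCP at [179.946, -493.218, 226.741] pointing down, gripper open.
Joint ranges: [-2.53, 2.53], [-0.77, 2.02], [0.04, 2.7], [-1, 4.14], [0.28, 2.66], [-3.11, 3.11]. Speed limits (rad/s): [2.57, 2.57, 3.14, 3.14, 3.14, 3.14].

### API

Orientations are given as [roll, pitch, yaw] about the fixed x, y, z axes, in that order (R = Rz(yaw) Ry(pitch) Rx(roll)).
In Python, from cell import bot gives the robot as it stands.
- The arm moves only by the shell command python3 -m creep 'ROWS' [FORCE]. ROWS is a JSON object of lists of equal length, an entry for each row: "jaw": the opening, from 0 (shut) to 1 (fully open); "offset": the shift along the tool's x, y, z in m, a list of three; "twist": the turn about the tool's z in degrees. A call has 1 to 5 rows; each row shifts and turns the commanded pose from where the row before left it, along the tool's axes as they then stand; what a row does not reach is not made up. A row lasts 1/10 s, in which the tool goes at most 50 mm and 8.59 degrees, less where a joint would pass 70% of its speed; a pose out of reach is approached as far as the arm can. A call is refused whole if a number of a shift passes 0.05 or a number of a turn 8.59, either way. A call with a gripper value outside its range is refused whole. The fingers move at their own pace and stop on an object; FORCE is the grip in N (left out, the last holds). Time passes only in rows, so rows that do not move let the fingers close. It gives the time, the measured TCP pose, the force, the opening and the grip force at its end, in the units of the state.
- bot.get_state(): the state, without advancing time (a new reading comes with each control period).
- bot.get_image(name): name is "scene" or "top" or "wrist"; returns a dict with "image" (384x512x3 uint8, blue, green, red), "fx", "fy", "cx", "cy" (pixels), "world_to_cam" (4x4, takes a point from world to camera coordinates). Camera axes: x right, y down, z forward; pixel columns grow to the right and rows downward; lengths in mm; the calibration is good to about 2 mm. A picture is of the moment at which its call begins. There is no depth.
- bot.job_done(): hands the job in; it is judged then, once.
The state is a dict: "t": time; "joint_positions": joint angles; "joint_velocities": joint speeds; "tau": joint torques, N m; "tool_pos": TCP position; "tcp_rot": TCP orientation; "force": force on the tool from outside, world axes, zero at the start; "ft_torque": the same for the moment, N m; "opening": finger opening in mm; "grip_force": force on a finger pad.
Only numpy, scipy, OpenCV 4.12 (cv2) and the standard library are available. Lean on these libraries where they do the work, as an engineer would, in place of code of your own. Each camera call takes 0.05 s, during which the arm holds its last target. There are 200 camera calls.

### The job

On the desk, pull the slide gauge out by its red knob until the red line across its blade is level with the green pointer, and let go of the knob. Then take the blue-handled reading lens off its wooden rest and hold it still and level, centred over that red line, at the height of the yellow collar on the gauge's post; finish while still holding it there, lens touching nothing but the gripper. Leave the green pointer and the yellow collar where they are, and do not disturb the tin, mug, glue bottle and eraser.

Things in the scene. Friction and masses are not known exactly. Their poses are not given: they have to be found in the camera images.
- gauge: slide gauge fixed to the desk; origin on the desk under the middle of its black bed (60 mm in x, 200 mm in y, 12 mm high). Its +y is the way the blade pulls out, z is up. A grey spring housing, 36 mm high, covers the bed from y = -100 to -30. On a small foot at x = +80, y = +20 stands a steel post, 10 mm thick, with a black cap; its top is 140 mm above the desk
- blade (a joint): how far the blade is drawn out of the gauge, m, 0 to 0.068; starts near 0. A spring draws it in (1 N at 0, 2.4 N at full draw), a friction brake of 4 N keeps it where it is left, so pulling out takes 5 to 7 N
- blade_knob (a point): centre of the red knob on the outer end of the blade: an upright cylinder 22 mm across and 36 mm high, its underside 18 mm and its top 54 mm above the desk. It moves with the blade; free space all round it except the blade behind
- blade_line (a point): middle of the red line across the 28 mm wide aluminium blade, on its upper face 18 mm above the desk; always 89 mm behind the knob's centre (towards the gauge's -y). Axes as the gauge's
- pointer_mark (a point): tip of the green pointer, a 12 x 8 mm block beside the blade (on the gauge's +x side, 16 mm from the blade's middle line), its top 18 mm above the desk: marks how far to pull the red line. Axes as the gauge's: the line is level with the pointer when both have the same place along the gauge's y. It is stiff in its groove; leave it
- collar_mid (a point): middle of the yellow collar (24 mm across, 8 mm thick) on the gauge's steel post: the focal height, 80 to 115 mm above the desk. Leave it
- lens_center (a point): centre of the reading lens: round black rim 67 mm across over all, 12 mm thick, with glass; this point is half-way through its thickness. z is up when it lies level, the handle points along -x. The lens weighs about 75 g
- lens_grip (a point): point to grasp on the lens's straight blue handle, 68 mm from the lens centre and near the balance point, half-way up. The handle is 15 mm wide (y), 12 mm high, and runs from 31 to 154 mm behind the lens centre. Axes as the lens's
- rest: wooden lens rest fixed to the desk, its origin on the desk under the lens centre as it lies; a base 190 x 60 mm, 8 mm thick (x from -157 to +33), with two blocks 42 mm high over all that carry the rim (x -18 to +18) and the handle's tail (x -151 to -125); the lens lies on them, its underside 42 mm above the desk. Between the blocks the handle is free from below and at the sides
- tin: steel tin 90 mm across, 55 mm high, at the far side; leave it
- mug: blue mug 76 mm across, 90 mm high, to the left; leave it
- glue: white glue bottle 40 mm across, 80 mm high, to the right; leave it
- eraser: white eraser 50 x 22 x 14 mm, near left; leave it

How it is judged (in metres and radians):
On the way, in this order (a step that is already met when the one before it is completed fails the run):
1. the red line is level with the green pointer (within 4 mm) and the knob has been let go (y of blade_line in the frame of pointer_mark between -0.004 and 0.004 m and contact force between the fingers and blade below 0.1 N), for 0.3 s.
2. the lens has been lifted off its rest (height (world z) of lens_center above 0.06 m and contact force between lens and rest below 0.05 N and contact force between lens and the fingers above 0.5 N), for 0.2 s.
At the end, for the whole second after the job is handed in: Red line within 4 mm of the green pointer along the blade. Lens held by the gripper alone, off gauge and rest, centre within 10 mm sideways of the line and 6 mm of the collar's mid-height, level within 0.1 rad and still. Gripper off the gauge (y of blade_line in the frame of pointer_mark between -0.004 and 0.004 m and horizontal distance between lens_center and blade_line below 0.01 m and z of lens_center in the frame of collar_mid between -0.006 and 0.006 m and angle between lens_center's own z axis and vertical below 0.1 rad and linear speed of lens below 0.02 m/s and angular speed of lens below 0.15 rad/s and contact force between lens and the fingers above 0.5 N and contact force between lens and gauge below 0.05 N and contact force between lens and rest below 0.05 N and contact force between the fingers and gauge below 0.1 N); the arm keeps its last pose, push and grip.
It fails at once if the green pointer was shifted by more than 3 mm (distance of pointer_mark from where it was at the start of the episode above 0.003 m).
It fails at once if the yellow collar was shifted by more than 3 mm (distance of collar_mid from where it was at the start of the episode above 0.003 m).
It fails at once if a bystander was shifted by more than 20 mm (distance of any of tin, mug, glue, eraser from where it was at the start of the episode above 0.02 m).
It fails at once if the lens was knocked hard against the gauge (contact force between lens and gauge above 8 N).
It also fails if it takes over 54 s, if anything falls off the work surface, if the arm or the gripper's body presses on something with over 40 N, if the wrist force passes 120 N, or if a joint passes its speed limit or range.

## Working session

There is one attempt and no reset: what is moved stays moved. The work goes in short steps, Python scripts to look and compute and a shell command to move; the robot and the scene stay as the last step left them, time stands still between calls to the robot, and variables do not carry over. Pictures are saved under pics/ and viewed, at most 10 in all, crops included, and the job is handed in when it is done.

```bash
mkdir -p pics; ls
python3 - <<'E'
from cell import bot
import cv2,numpy as np
s=bot.get_state(); print({k:np.round(s[k],3) for k in('t','tool_pos','tcp_rot','opening','force')})
for n in('scene','top'):
    d=bot.get_image(n); cv2.imwrite(f'pics/{n}0.png',d['image']); print(n,d['fx'],d['cx'],d['cy'],np.round(d['world_to_cam'],3).tolist())
E
```

```text
pics
{'t': np.float64(0.0), 'tool_pos': array([ 179.846, -492.802,  226.052]), 'tcp_rot': array([-3.14, -0.  ,  0.35]), 'opening': np.float64(92.08), 'force': array([-0.478, -0.435, -0.209])}
scene 401.37403410462525 254.84599656757862 189.47611360885477 [[0.197, 0.98, -0.02, -127.231], [0.61, -0.139, -0.78, -271.459], [-0.767, 0.142, -0.625, 1739.661], [0.0, 0.0, 0.0, 1.0]]
top 389.062598475016 252.69679611576706 187.60709761687684 [[0.002, -1.0, -0.024, 31.979], [-0.991, 0.001, -0.136, 539.501], [0.136, 0.024, -0.99, 1082.569], [0.0, 0.0, 0.0, 1.0]]
```

View pics/scene0.png

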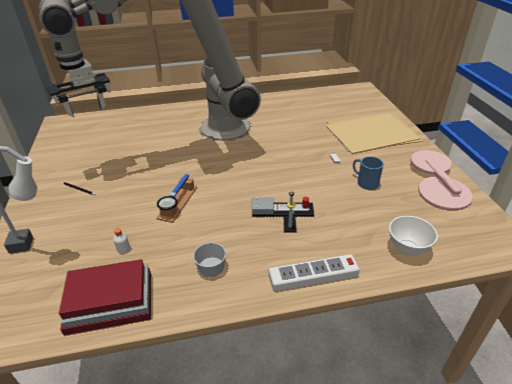

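View pics/top0.png

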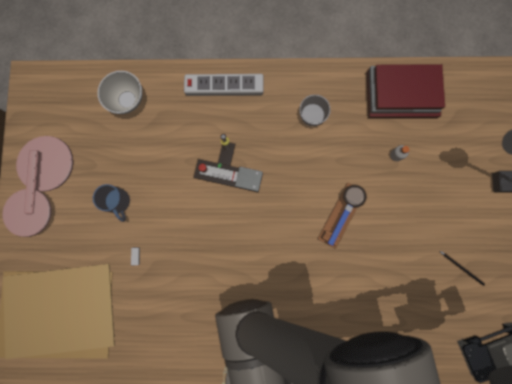

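The scene view shows the gauge at about (285,208), with its knob at (306,202), and the lens at (175,195). In the top view the gauge is at (228,175), the knob at (203,168), the post at (225,140), and the lens rim at (354,197) with the blue handle towards (332,243). I'll segment these by colour next.

```bash
cat > h.py <<'E'
import cv2,numpy as np
from cell import bot
def ray(d,uv):
    W=np.array(d['world_to_cam']);R,t=W[:3,:3],W[:3,3]
    r=R.T@np.array([(uv[0]-d['cx'])/d['fx'],(uv[1]-d['cy'])/d['fy'],1]);return -R.T@t,r/np.linalg.norm(r)
def onz(d,uv,z):
    o,r=ray(d,uv);return o+r*(z-o[2])/r[2]
def tri(rs):
    A=sum(np.eye(3)-np.outer(r,r) for o,r in rs);b=sum((np.eye(3)-np.outer(r,r))@o for o,r in rs)
    return np.linalg.solve(A,b)
H=dict(red=[(0,150,80),(6,255,255)],green=[(45,90,40),(80,255,255)],yellow=[(22,130,90),(35,255,255)],blue=[(108,150,80),(125,255,255)])
def blobs(d,col,box,mn=3):
    x0,y0,x1,y1=box;im=d['image'][y0:y1,x0:x1]
    m=cv2.inRange(cv2.cvtColor(im,cv2.COLOR_BGR2HSV),*map(np.array,H[col]))
    n,l,s,c=cv2.connectedComponentsWithStats(m)
    return [(s[i,4],np.round(c[i]+[x0,y0],2).tolist(),(s[i,:4]+[x0,y0,0,0]).tolist()) for i in range(1,n) if s[i,4]>=mn]
E
python3 - <<'E'
from h import *
B=dict(scene=[(240,180,325,240),(145,165,205,225)],top=[(185,125,270,195),(310,175,375,255)])
out=[]
for n in B:
    d=bot.get_image(n)
    for c in H:
        print(n,c,blobs(d,c,B[n][c=='blue']))
    for b in B[n]: out.append(cv2.resize(d['image'][b[1]:b[3],b[0]:b[2]],(400,300),interpolation=cv2.INTER_CUBIC))
cv2.imwrite('pics/crops.png',np.vstack([np.hstack(out[:2]),np.hstack(out[2:])]))
E
```

```text
scene red [(np.int32(57), [305.19, 201.75], [303, 197, 6, 11])]
scene green [(np.int32(8), [292.88, 211.5], [292, 210, 3, 4])]
scene yellow [(np.int32(25), [290.44, 205.04], [287, 203, 8, 5])]
scene blue [(np.int32(78), [180.73, 183.12], [173, 174, 15, 19])]
top red [(np.int32(31), [201.65, 167.06], [199, 164, 6, 7])]
top green [(np.int32(8), [219.12, 165.12], [218, 164, 3, 3])]
top yellow [(np.int32(14), [224.57, 142.0], [221, 139, 7, 6])]
top blue []
```

View pics/crops.png

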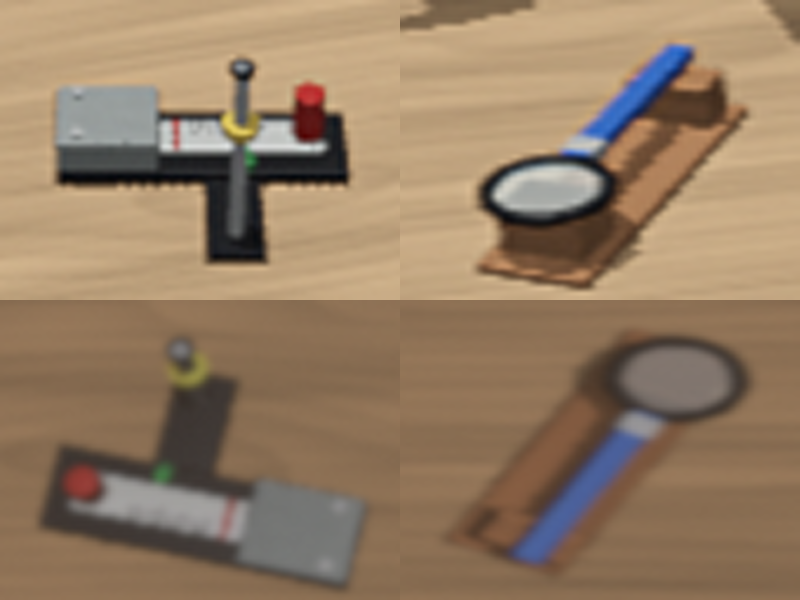

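Run:
```python
from h import *
s=bot.get_image('scene');t=bot.get_image('top')
P=lambda a,b:tri([ray(s,a),ray(t,b)])
print('knob',P((305.2,201.75),(201.65,167.06)).round(1), onz(t,(201.65,167.06),50).round(1),onz(s,(305.2,201.75),36).round(1))
print('green',onz(s,(292.9,211.5),15).round(1),onz(t,(219.1,165.1),16).round(1))
print('collar',P((290.4,205.04),(224.57,142)).round(1))
# blade line crop coords
line_s=(240+176*85/400,180+134*60/300);line_t=(185+229*85/400,125+(518-300)*70/300)
print('line',onz(s,line_s,18).round(1),onz(t,line_t,18).round(1))
# rim centre, handle tail
rs=(145+548*1,0)
rs=(145+(548-400)*60/400,165+190*60/300); rt=(310+(680-400)*65/400,175+(379-300)*80/300)
print('lens',onz(s,rs,52).round(1),onz(t,rt,52).round(1))
hs=(145+(683-400)*60/400,165+52*60/300); ht=(310+(531-400)*65/400,175+(555-300)*80/300)
print('tail',onz(s,hs,50).round(1),onz(t,ht,50).round(1))
w=bot.get_image('wrist');print(np.round(np.array(w['world_to_cam']),3).tolist(),w['fx'])
W=np.array(w['world_to_cam']);print(-W[:3,:3].T@W[:3,3])
```

```text
knob [598.9 177.3  39.3] [597.6 178.8  50. ] [595.4 175.2  36. ]
green [609.4 131.4  15. ] [609.8 132.4  16. ]
collar [660.4 108.1  90.2]
line [579.7  87.8  18. ] [577.1  88.7  18. ]
lens [ 523.2 -257.2   52. ] [ 513.1 -257.6   52. ]
tail [ 387.4 -184.4   50. ] [ 382.2 -186.8   50. ]
[[0.343, -0.939, -0.001, -525.107], [-0.9, -0.329, 0.286, -36.683], [-0.269, -0.098, -0.958, 391.969], [0.0, 0.0, 0.0, 1.0]] 270.7611060497556
[ 252.49341142 -467.13986262  385.68186483]
```

```bash
python3 -m creep '{"jaw":[1,1,1,1,1],"offset":[[0,0,0],[0,0,0],[0,0,0],[0,0,0],[0.016,-0.03,0]],"twist":[8.1,8.1,8.1,8.1,0]}'
for i in 1; do python3 -m creep '{"jaw":[1,1,1,1,1],"offset":[[0.016,-0.044,0],[0.016,-0.044,0],[0.016,-0.044,0],[0.016,-0.044,0],[0.016,-0.044,0]],"twist":[0,0,0,0,0]}'; done
python3 -m creep '{"jaw":[1,1,1,1,1],"offset":[[0.016,-0.044,0],[0.016,-0.044,0],[0.016,-0.044,0],[0.016,-0.044,0],[0.016,-0.044,0]],"twist":[0,0,0,0,0]}'
python3 -m creep '{"jaw":[1,1,1,1,1],"offset":[[0.016,-0.044,0],[0.016,-0.044,0],[0.016,-0.044,0],[0.016,-0.044,0],[0.016,-0.044,0]],"twist":[0,0,0,0,0]}'
python3 -m creep '{"jaw":[1,1],"offset":[[0,0,0],[0,0,0]],"twist":[0,0]}'
python3 - <<'E'
from h import *
w=bot.get_image('wrist');cv2.imwrite('pics/w1.png',w['image'])
for c in('red','green','yellow'):print(c,blobs(w,c,(0,0,512,384),10))
E
```

```text
t: 0.85
tool_pos: [200.6, -469.3, 226.5]
tcp_rot: [3.14, 0.0, -0.223]
force: [2.0, 1.0, 0.4]
opening: 92.1
grip_force: 0.0
t: 1.35
tool_pos: [327.9, -267.9, 226.9]
tcp_rot: [3.141, -0.001, -0.216]
force: [1.1, -0.7, 0.7]
opening: 91.9
grip_force: 0.0
t: 1.85
tool_pos: [453.2, -70.0, 226.9]
tcp_rot: [3.141, -0.001, -0.216]
force: [0.4, -1.1, 0.5]
opening: 91.6
grip_force: 0.0
t: 2.35
tool_pos: [578.4, 127.9, 226.7]
tcp_rot: [3.141, -0.0, -0.215]
force: [1.0, -0.9, 1.4]
opening: 91.8
grip_force: 0.0
t: 2.55
tool_pos: [577.5, 126.8, 225.9]
tcp_rot: [3.141, 0.001, -0.214]
force: [-0.7, -0.4, 0.5]
opening: 92.0
grip_force: 0.0
red [(np.int32(56), [282.07, 168.07], [281, 158, 3, 20]), (np.int32(220), [213.2, 172.13], [205, 164, 17, 17])]
green [(np.int32(64), [247.56, 150.89], [245, 146, 6, 12])]
yellow [(np.int32(184), [255.43, 106.18], [244, 91, 24, 25])]
```

View pics/w1.png

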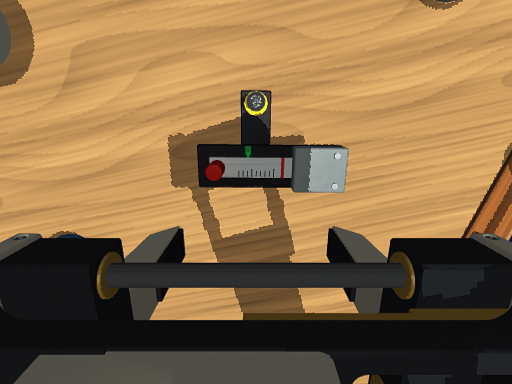

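Seen from the wrist: knob top (213,171), red line (282,168), green pointer (248,151), collar (256,103), all clear of the fingers. Now I'll compute the positions.

```bash
cat >> h.py <<'E'
def line_ptr(g):
    w=bot.get_image('wrist');r=[b for b in blobs(w,'red',(0,0,512,384),10)]
    R=[[np.cos(g),np.sin(g)],[-np.sin(g),np.cos(g)]]
    gr=max(blobs(w,'green',(0,0,512,384),10)); 
    return w,r,gr,np.array(R)
E
python3 - <<'E'
from h import *
w,r,gr,R=line_ptr(-0.217)
print(r,gr)
L=onz(w,[282.07,168.07],18);G=onz(w,gr[1],17);K=onz(w,[213.2,172.13],47)
print(L,G,K,np.linalg.norm((K-L)[:2]),'yaw',np.arctan2(-(K-L)[0],(K-L)[1]))
print('pull',(R@(G-L)[:2]))
t=bot.get_image('scene'); y=blobs(t,'yellow',(240,180,325,240)); yw=blobs(w,'yellow',(0,0,512,384),10); print(y,yw)
x0,y0,ww,hh=yw[0][2]
if y: print('collar',tri([ray(t,y[0][1]),ray(w,(x0+ww/2-.5,y0+hh/2-.5))]))
# post foot: x=80,y=20 dir
for z in(85,90,95,100,105): print(z,onz(w,(x0+ww/2-.5,y0+hh/2-.5),z).round(1))
E
```

```text
[(np.int32(53), [281.36, 167.83], [280, 158, 4, 20]), (np.int32(218), [212.4, 172.09], [204, 164, 17, 17])] (np.int32(73), [246.99, 150.78], [244, 146, 7, 12])
[576.90892081  87.74823652  18.        ] [610.09503553 129.63178601  17.        ] [596.46260895 175.86644908  47.        ] 90.26165356580624 yaw -0.21836464329698738
pull [23.3902574  48.04628796]
[(np.int32(30), [290.8, 205.17], [287, 203, 9, 6])] [(np.int32(180), [254.57, 106.45], [243, 92, 24, 24])]
collar [664.04368415 106.88524986  92.70544039]
85 [664.4 107.1  85. ]
90 [664.2 107.2  90. ]
95 [664.  107.2  95. ]
100 [663.9 107.2 100. ]
105 [663.7 107.2 105. ]
```

```bash
python3 -m creep '{"jaw":[1,1,1,1,1],"offset":[[0.004,-0.025,0.03],[0.004,-0.026,0.04],[0,0,0.045],[0,0,0.04],[0,0,0.025]],"twist":[0,0,0,0,0]}' 15
python3 -m creep '{"jaw":[1,1,0.3,0.1,0],"offset":[[0,0,0.02],[0,0,0],[0,0,0],[0,0,0],[0,0,0]],"twist":[0,0,0,0,0]}' 15
python3 -m creep '{"jaw":[0,0,0,0,0],"offset":[[0,0,0],[0,0,0],[0,0,0],[0,0,0],[0,0,0]],"twist":[0,0,0,0,0]}' 15
```

```text
t: 3.2
tool_pos: [594.6, 172.6, 43.9]
tcp_rot: [3.14, 0.004, -0.217]
force: [0.1, 0.3, 0.3]
opening: 91.4
grip_force: 0.0
t: 3.7
tool_pos: [597.4, 174.0, 28.4]
tcp_rot: [-3.141, -0.003, -0.216]
force: [-1.1, -0.3, -0.9]
opening: 72.4
grip_force: 0.0
t: 4.2
tool_pos: [596.4, 174.2, 26.7]
tcp_rot: [3.142, 0.0, -0.216]
force: [0.1, -0.3, 0.5]
opening: 32.4
grip_force: 0.0
```

```bash
python3 -m creep '{"jaw":[0,0,0,0,0],"offset":[[0,0,0],[0,0,0],[0,0,0],[0,0,0],[0,0,0]],"twist":[0,0,0,0,0]}' 15
python3 -m creep '{"jaw":[0,0,0,0,0],"offset":[[0,-0.005,0],[0,-0.005,0],[0,-0.005,0],[0,-0.005,0],[0,-0.005,0]],"twist":[0,0,0,0,0]}'
python3 -m creep '{"jaw":[0,0,0,0,0],"offset":[[0,-0.005,0],[0,-0.005,0],[0,-0.005,0],[0,0,0],[0,0,0]],"twist":[0,0,0,0,0]}'
python3 - <<'E'
from h import *
w,r,gr,R=line_ptr(-0.217);cv2.imwrite('pics/w2.png',w['image'])
print(r,gr)
E
```

```text
t: 4.7
tool_pos: [596.4, 174.4, 26.6]
tcp_rot: [-3.141, -0.0, -0.216]
force: [0.6, 2.4, -1.4]
opening: 21.5
grip_force: 15.0
t: 5.2
tool_pos: [601.6, 197.3, 26.6]
tcp_rot: [3.139, 0.001, -0.216]
force: [-0.9, -5.6, 0.9]
opening: 21.3
grip_force: 15.0
t: 5.7
tool_pos: [605.1, 212.6, 26.6]
tcp_rot: [3.141, -0.0, -0.216]
force: [1.4, -3.9, -0.2]
opening: 21.5
grip_force: 15.0
[(np.int32(233), [388.61, 233.97], [384, 216, 11, 39]), (np.int32(1344), [255.49, 243.7], [237, 221, 38, 42])] (np.int32(359), [376.59, 201.93], [368, 191, 18, 26])
```

View pics/w2.png

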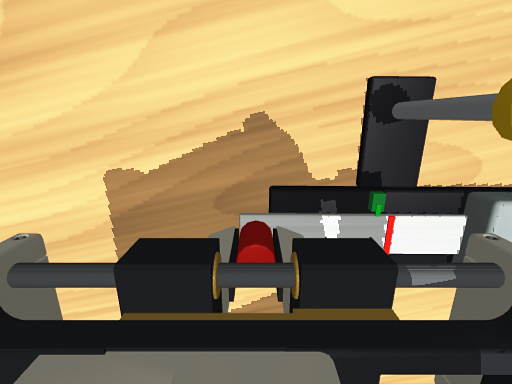

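The red line at (389,234) sits slightly right of the green tip at (378,213), so the blade needs a few mm more pull.

Run:
```python
from h import *
w,r,gr,R=line_ptr(-0.217)
im=cv2.cvtColor(w['image'],cv2.COLOR_BGR2HSV)
red=cv2.inRange(im,*map(np.array,H['red']));g=cv2.inRange(im,*map(np.array,H['green']))
for nm,m,rng in(('red',red,range(216,255,4)),('g',g,range(190,217,2))):
    for y in rng:
        x=np.where(m[y,350:430])[0]
        if len(x): print(nm,y,x[0]+350,x[-1]+350,'gy L,R',[(R@onz(w,(u,y),18)[:2]).round(1).tolist() for u in(x[0]+350-.5,x[-1]+350.5)])
```

```text
red 216 389 394 gy L,R [[558.8, 249.4], [558.8, 245.4]]
red 220 388 393 gy L,R [[556.0, 249.6], [556.0, 245.6]]
red 224 387 393 gy L,R [[553.1, 249.9], [553.1, 245.2]]
red 228 387 392 gy L,R [[550.2, 249.5], [550.2, 245.5]]
red 232 386 392 gy L,R [[547.3, 249.8], [547.3, 245.0]]
red 236 386 391 gy L,R [[544.4, 249.4], [544.4, 245.3]]
red 240 385 390 gy L,R [[541.4, 249.6], [541.4, 245.5]]
red 244 384 390 gy L,R [[538.4, 249.9], [538.4, 245.1]]
red 248 384 389 gy L,R [[535.4, 249.5], [535.4, 245.4]]
red 252 385 388 gy L,R [[532.3, 248.4], [532.3, 245.6]]
g 192 370 383 gy L,R [[575.3, 263.9], [575.3, 254.9]]
g 194 370 385 gy L,R [[573.9, 263.8], [573.9, 253.5]]
g 196 369 385 gy L,R [[572.6, 264.3], [572.6, 253.3]]
g 198 369 385 gy L,R [[571.2, 264.1], [571.2, 253.1]]
g 200 369 385 gy L,R [[569.9, 263.9], [569.9, 252.9]]
g 202 369 384 gy L,R [[568.5, 263.8], [568.5, 253.4]]
g 204 368 384 gy L,R [[567.1, 264.3], [567.2, 253.2]]
g 206 368 384 gy L,R [[565.8, 264.1], [565.8, 253.0]]
g 208 368 383 gy L,R [[564.4, 263.9], [564.4, 253.4]]
g 210 370 383 gy L,R [[563.0, 262.5], [563.0, 253.3]]
g 212 375 380 gy L,R [[561.6, 259.0], [561.6, 255.0]]
g 214 375 379 gy L,R [[560.2, 258.8], [560.2, 255.5]]
g 216 376 379 gy L,R [[558.8, 258.0], [558.8, 255.3]]
```

```bash
python3 -m creep '{"jaw":[0,0,0,0,0],"offset":[[0,-0.004,0],[0,-0.0035,0],[0,-0.002,0],[0,0,0],[0,0,0]],"twist":[0,0,0,0,0]}'
cat >> h.py <<'E'
def level(g=-0.217):
    w=bot.get_image('wrist');c,s=np.cos(g),np.sin(g)
    im=cv2.cvtColor(w['image'],cv2.COLOR_BGR2HSV);o={}
    for n in('red','green'):
        m=cv2.inRange(im,*map(np.array,H[n]));o[n]=[]
        for v,u in zip(*np.where(m)):
            p=onz(w,(u,v),18);o[n].append((c*p[0]+s*p[1],-s*p[0]+c*p[1]))
        o[n]=np.array(o[n])
    G=o['green'];G=G[(abs(G[:,0]-561)<25)]
    tip=G[(G[:,0]<562)];L=o['red'];L=L[(abs(L[:,1]-G[:,1].mean())<15)]
    return L.mean(0).round(2),tip.mean(0).round(2),len(L),len(tip),G[:,1].min().round(1),G[:,1].max().round(1)
E
python3 -c "
from h import *
print(level())"
```

```text
t: 6.3
tool_pos: [607.2, 221.9, 26.6]
tcp_rot: [3.141, -0.0, -0.216]
force: [0.7, -5.2, -0.0]
opening: 21.4
grip_force: 15.0
(array([545.23, 256.96]), array([560.38, 256.93]), 223, 29, np.float64(253.0), np.float64(264.2))
```

```bash
python3 -m creep '{"jaw":[0.2,0.4,0.6,0.6,0.6],"offset":[[0,0,0],[0,0,0],[0,0,0],[0,0,0],[0,0,0]],"twist":[0,0,0,0,0]}'
python3 -m creep '{"jaw":[0.6,0.6,0.6,0.6,0.6],"offset":[[0,0,-0.02],[0,0,-0.04],[0,0,-0.04],[0,0,-0.04],[0,0,-0.04]],"twist":[0,0,0,0,0]}'
python3 -m creep '{"jaw":[0.6,0.6,0.6,0.6,0.6],"offset":[[0,0.03,-0.01],[0,0.03,0],[0,0.03,0],[0,0,0],[0,0,0]],"twist":[0,0,0,0,0]}'
python3 -c "
from h import *
print(level())"
```

```text
t: 6.85
tool_pos: [606.9, 222.9, 26.8]
tcp_rot: [-3.141, -0.0, -0.215]
force: [0.4, 0.6, -0.1]
opening: 49.1
grip_force: 0.0
t: 7.35
tool_pos: [606.7, 222.7, 208.4]
tcp_rot: [-3.141, 0.0, -0.215]
force: [0.1, -0.0, 0.7]
opening: 55.3
grip_force: 0.0
t: 7.85
tool_pos: [587.8, 134.5, 217.0]
tcp_rot: [-3.141, -0.0, -0.217]
force: [-0.2, 0.4, -0.1]
opening: 54.9
grip_force: 0.0
(array([544.7 , 258.06]), array([561.06, 258.05]), 60, 6, np.float64(254.1), np.float64(262.0))
```

```bash
python3 -m creep '{"jaw":[0.6,0.6,0.6,0.6,0.6],"offset":[[-0.006,0.047,0],[-0.006,0.047,0],[-0.006,0.047,0],[-0.006,0.047,0],[-0.006,0.047,0]],"twist":[0,0,0,0,0]}'
python3 -c "
from h import *
w=bot.get_image('wrist');t=bot.get_image('top');s=bot.get_image('scene')
for n,d in (('w',w),('t',t),('s',s)): print(n,[(b,ray(d,b[1])) for b in blobs(d,'yellow',(0,0,512,384),10)])"
python3 -m creep '{"jaw":[0.6,0.6,0.6,0.6,0.6],"offset":[[-0.006,0.047,0],[-0.006,0.047,0],[-0.006,0.047,0],[0,0,0],[0,0,0]],"twist":[0,0,0,7.8,7.8]}'
python3 -m creep '{"jaw":[0.6,0.6],"offset":[[0,0,0],[0,0,0]],"twist":[0,0]}'
python3 - <<'E'
from h import *
w=bot.get_image('wrist');cv2.imwrite('pics/w3.png',w['image'])
print(blobs(w,'blue',(0,0,512,384),20))
E
```

```text
t: 8.4
tool_pos: [508.0, -89.0, 216.7]
tcp_rot: [-3.141, -0.001, -0.214]
force: [-0.1, -1.5, 0.1]
opening: 55.3
grip_force: 0.0
w [((np.int32(450), [21.24, 78.28], [6, 65, 29, 27]), (array([ 583.4190929 , -105.97446027,  375.92069428]), array([ 0.22425049,  0.58743296, -0.77758231])))]
t []
s [((np.int32(24), [290.58, 205.21], [287, 203, 8, 6]), (array([1525.83803598, -159.34629421,  873.34181148]), array([-0.72260103,  0.22240474, -0.65451042])))]
t: 9.05
tool_pos: [461.2, -222.2, 216.5]
tcp_rot: [-3.141, -0.0, -0.494]
force: [-0.0, 1.0, 0.4]
opening: 55.2
grip_force: 0.0
t: 9.25
tool_pos: [461.3, -221.2, 216.6]
tcp_rot: [-3.141, 0.0, -0.482]
force: [0.6, -0.3, 0.2]
opening: 54.8
grip_force: 0.0
[(np.int32(24), [261.0, 154.54], [255, 154, 13, 2]), (np.int32(903), [259.91, 206.69], [254, 168, 13, 80])]
```

View pics/w3.png

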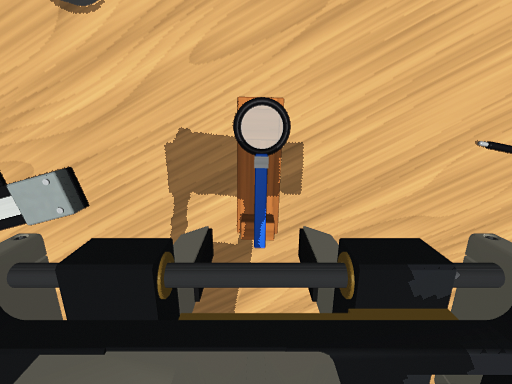

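The lens lies with its rim at about (262,126) and its handle running nearly straight down to (260,247). I'll measure the centre and the handle axis.

```bash
cat > lens.py <<'E'
from h import *
def lens(z,box=(200,80,330,165)):
    w=bot.get_image('wrist');x0,y0,x1,y1=box
    v=cv2.cvtColor(w['image'],cv2.COLOR_BGR2HSV)[y0:y1,x0:x1,2]
    n,l,s,c=cv2.connectedComponentsWithStats((v<45).astype(np.uint8));i=1+np.argmax(s[1:,4])
    cs,_=cv2.findContours((l==i).astype(np.uint8),cv2.RETR_EXTERNAL,cv2.CHAIN_APPROX_NONE)
    e=cv2.fitEllipse(cv2.convexHull(max(cs,key=len)));C=np.array(e[0])+[x0,y0]
    b=cv2.inRange(cv2.cvtColor(w['image'],cv2.COLOR_BGR2HSV),*map(np.array,H['blue']))
    q=np.array([onz(w,p,z)[:2] for p in np.argwhere(b)[:,::-1]],np.float32)
    f=cv2.fitLine(q,cv2.DIST_HUBER,0,.01,.01).ravel()
    return C,e,onz(w,C,z),f
E
python3 - <<'E'
from lens import *
C,e,p,f=lens(53);print(C,e,p,f)
d=f[:2]*np.sign(f[0]);yaw=np.arctan2(d[1],d[0]);print('yaw',yaw)
n=np.array([-d[1],d[0]]);print('offset centre from axis',n@(p[:2]-f[2:]))
g=p[:2]-68*d;s=bot.get_state();D=g-s['tool_pos'][:2];y=s['tcp_rot'][2]
print('grip',g,'tool dx,dy',D@[np.cos(y),np.sin(y)],D@[np.sin(y),-np.cos(y)],s['tool_pos'],y)
E
```

```text
[261.23287582 126.05969238] ((61.23287582397461, 46.0596923828125), (56.36568069458008, 58.35233688354492), 178.9010009765625) [ 516.02230318 -258.14213518   53.        ] [   0.87795514   -0.4787429   430.3374     -211.92941   ]
yaw -0.4992223
offset centre from axis 0.4483406444929717
grip [ 456.32135255 -225.58761935] tool dx,dy -2.286809130315303 5.859793455670786 [ 461.07010751 -221.46257368  216.6702528 ] -0.4834926494512981
```

```bash
python3 -m creep '{"jaw":[0.6,0.6,0.6,0.6,0.6],"offset":[[-0.002,0.006,0.03],[0,0,0.045],[0,0,0.045],[0,0,0.04],[0,0,0.0175]],"twist":[0.9,0,0,0,0]}' 15
python3 -m creep '{"jaw":[0.6,0.4,0.2,0,0],"offset":[[0,0,0.01],[0,0,0],[0,0,0],[0,0,0],[0,0,0]],"twist":[0,0,0,0,0]}' 20
python3 -m creep '{"jaw":[0,0,0,0,0],"offset":[[0,0,0],[0,0,0],[0,0,0],[0,0,0],[0,0,0]],"twist":[0,0,0,0,0]}' 20
```

```text
t: 9.85
tool_pos: [454.4, -225.1, 35.9]
tcp_rot: [-3.141, 0.005, -0.501]
force: [-1.1, 0.1, 0.3]
opening: 55.3
grip_force: 0.0
t: 10.35
tool_pos: [456.5, -227.2, 30.4]
tcp_rot: [3.141, -0.002, -0.503]
force: [0.2, 0.3, 0.1]
opening: 27.5
grip_force: 0.0
t: 10.85
tool_pos: [456.1, -227.0, 29.8]
tcp_rot: [3.141, -0.001, -0.503]
force: [-0.2, -0.1, 5.3]
opening: 15.0
grip_force: 20.0
```

```bash
python3 -m creep '{"jaw":[0,0,0,0,0],"offset":[[0,0,-0.005],[0,0,-0.015],[0,0,-0.02],[0,0,-0.02],[0,0,-0.02]],"twist":[0,0,0,0,0]}' 25
python3 -m creep '{"jaw":[0,0,0,0,0],"offset":[[0,0,0],[0,0,0],[0,0,0],[-0.006,-0.018,0],[-0.01,-0.03,0]],"twist":[0,0,0,0,0]}'
python3 -m creep '{"jaw":[0,0,0,0,0],"offset":[[-0.012,-0.036,0],[-0.012,-0.036,0],[-0.012,-0.036,0],[-0.012,-0.036,0],[-0.012,-0.036,0]],"twist":[0,0,0,0,0]}'
python3 -m creep '{"jaw":[0,0,0,0,0],"offset":[[-0.012,-0.036,0],[-0.012,-0.036,0],[-0.01,-0.03,0],[-0.008,-0.02,0],[0,0,0]],"twist":[0,0,0,0,0]}'
python3 -m creep '{"jaw":[0,0,0],"offset":[[0,0,0],[0,0,0],[0,0,0]],"twist":[0,0,0]}'
python3 - <<'E'
from lens import *
w=bot.get_image('wrist')['image'];s=bot.get_image('scene')['image'][160:260,220:350]
cv2.imwrite('pics/w4.png',np.hstack([w[:, :][:300,100:500],cv2.resize(s,(390,300),interpolation=cv2.INTER_CUBIC)]))
E
```

```text
t: 11.35
tool_pos: [455.5, -226.7, 109.9]
tcp_rot: [3.142, 0.001, -0.504]
force: [1.5, -0.6, 0.1]
opening: 14.7
grip_force: 25.0
t: 11.85
tool_pos: [464.4, -177.5, 108.0]
tcp_rot: [3.141, 0.002, -0.506]
force: [1.0, 0.2, -1.2]
opening: 14.7
grip_force: 25.0
t: 12.35
tool_pos: [498.7, 11.1, 108.1]
tcp_rot: [3.141, 0.002, -0.504]
force: [0.7, -0.2, -0.7]
opening: 14.6
grip_force: 24.9
t: 12.85
tool_pos: [520.8, 139.0, 107.8]
tcp_rot: [3.141, 0.002, -0.5]
force: [0.4, -0.3, -1.3]
opening: 14.6
grip_force: 25.0
t: 13.15
tool_pos: [521.3, 135.6, 109.0]
tcp_rot: [3.141, 0.0, -0.505]
force: [0.5, 0.2, -1.2]
opening: 14.5
grip_force: 25.0
```

View pics/w4.png

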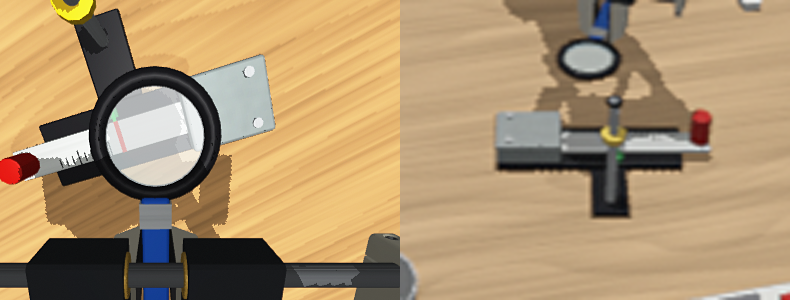

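The wrist view (left) shows the rim at crop (155,133), with the red line visible through the glass at (118,137), so the lens needs about 30 mm more to the left. In the scene view (right) the lens looks level and is clear of the gauge.

```bash
python3 -m creep '{"jaw":[0,0,0,0,0],"offset":[[-0.002,-0.007,0.003],[-0.003,-0.011,0.009],[-0.003,-0.01,0.01],[-0.001,-0.001,0.008],[0,0,0.004]],"twist":[0,0,0,0,0]}'
python3 -m creep '{"jaw":[0,0,0,0,0],"offset":[[0,0,0],[0,0,0],[0,0,0],[0,0,0],[0,0,0]],"twist":[0,0,0,0,0]}'
python3 - <<'E'
from lens import *
C,e,p,f=lens(99,(170,40,350,225));print('rim',C,e[1],p)
w=bot.get_image('wrist');x,y=C.astype(int)
h=cv2.cvtColor(w['image'],cv2.COLOR_BGR2HSV)
m=(((h[...,0]<8)|(h[...,0]>172))&(h[...,1]>60)).astype(np.uint8)
d=np.zeros_like(m);cv2.circle(d,(x,y),int(min(e[1])/2*.72),1,-1)
n,l,s,c=cv2.connectedComponentsWithStats(m*d)
for i in range(1,n):
    if s[i,4]>20: print('line',s[i],c[i],onz(w,c[i],18))
sc=bot.get_image('scene')
b=blobs(sc,'yellow',(240,180,325,240),3);print(b)
cv2.imwrite('pics/w5.png',np.hstack([w['image'][:300,100:500],cv2.resize(sc['image'][160:260,220:350],(390,300),interpolation=cv2.INTER_CUBIC)]))
E
```

```text
t: 13.75
tool_pos: [526.6, 167.0, 73.5]
tcp_rot: [3.14, 0.002, -0.502]
force: [-0.7, 0.0, -0.2]
opening: 14.9
grip_force: 25.0
t: 14.25
tool_pos: [527.7, 166.3, 75.5]
tcp_rot: [-3.141, -0.001, -0.504]
force: [0.1, -0.5, -0.6]
opening: 14.3
grip_force: 25.0
rim [251.51638031 116.92253113] (164.39561462402344, 181.7615966796875) [595.57064964 130.33073413  99.        ]
[(np.int32(30), [290.83, 205.07], [287, 202, 9, 7])]
```

View pics/w5.png

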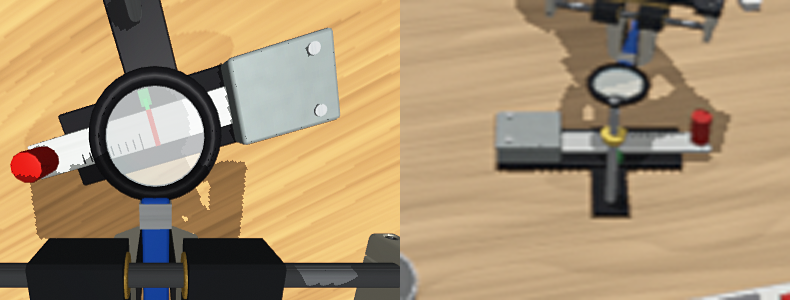

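The rim centre is at crop (155,133), and the line shows through the glass from (148,108) to (158,145). I'll check both by ray, and the lens height in the scene view.

Run:
```python
from lens import *
w=bot.get_image('wrist');im=w['image'].astype(int)
red=((im[...,2]-im[...,1]>25)&(im[...,2]-im[...,0]>25)&(abs(im[...,1]-im[...,0])<15)).astype(np.uint8)
n,l,s,c=cv2.connectedComponentsWithStats(red[80:190,205:305])
for i in range(1,n):
    if s[i,4]>15: q=c[i]+[205,80];print('line',s[i],q,onz(w,q,18))
# inner glass disk: bright region (glass) bounded by rim
dark=(im.max(2)<75).astype(np.uint8)
n,l,s,c=cv2.connectedComponentsWithStats(1-dark,connectivity=4)
k=l[133,235];m=(l==k).astype(np.uint8);cs,_=cv2.findContours(m,cv2.RETR_EXTERNAL,cv2.CHAIN_APPROX_NONE)
e=cv2.fitEllipse(cv2.convexHull(max(cs,key=len)));print('glass',s[k],e)
for z in(94,100):print(onz(w,e[0],z))
sc=bot.get_image('scene');W=np.array(sc['world_to_cam'])
v=sc['image'].max(2).astype(int)[178:197,274:308]
n,l,s,c=cv2.connectedComponentsWithStats((v<75).astype(np.uint8));i=1+np.argmax(s[1:,4]);
cs,_=cv2.findContours((l==i).astype(np.uint8),cv2.RETR_EXTERNAL,cv2.CHAIN_APPROX_NONE)
b=cv2.boundingRect(max(cs,key=len));print('scene rim box',b[0]+274,b[1]+178,b[2:])
for p in((587,134,94),(587,134,100),(664,106.5,93)):
    q=W[:3,:3]@p+W[:3,3];print(p,sc['fx']*q[0]/q[2]+sc['cx'],sc['fy']*q[1]/q[2]+sc['cy'])
```

```text
line [ 41  29  15  37 180] [252.85555556 126.93333333] [588.6456976  134.32287099  18.        ]
glass [ 206   86   99  101 7845] ((254.51837158203125, 135.76388549804688), (98.75951385498047, 100.97122192382812), 0.9764443635940552)
[586.72175036 133.61279703  94.        ]
[587.08182224 133.39018254 100.        ]
scene rim box 282 181 (21, 15)
(587, 134, 94) 292.7555549563162 187.76264878628027
(587, 134, 100) 292.8308884053583 186.24908640761416
(664, 106.5, 93) 290.77537665932766 205.10846710445003
```

```bash
python3 -m creep '{"jaw":[0,0,0],"offset":[[0,0,0],[0,0,0],[0,0,0]],"twist":[0,0,0]}'; python3 -c "
from cell import bot
print(bot.job_done())"
```

```text
t: 14.8
tool_pos: [527.5, 166.4, 75.2]
tcp_rot: [3.141, -0.0, -0.504]
force: [0.6, 0.1, -1.0]
opening: 14.5
grip_force: 25.0
the job is handed in; nothing more can be done
None
```

I handed the job in at about 15 s: the red line measured within about 0.1 mm of the green pointer, with the knob released, and the lens is held still about 2 mm from the line's centre at collar height (about 93 mm); the hand-in call returned no verdict.

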